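# Re-tighten the loose gas-port nut with an adjustable wrench

### The job

The nut on the middle gas port of the orange panel has backed off: its red paint line no longer meets the line on the port and panel. Lay the adjustable wrench flat on the panel with its jaws over the nut, roll its worm with no more than a thumb's pressure until the jaws just fit, then push the handle to turn the nut clockwise until the paint lines meet again, without overtightening. Leave the wrench lying on the nut and everything else on the bench undisturbed.

Things in the scene. Friction and masses are not known exactly. Their poses are not given: they have to be found in the camera images.
- gas_panel: Fixed orange case 380 x 350 x 70 mm high with a flat pale deck on top; origin at the centre of its underside. In its frame: the loose port at (-20, 0) mm, two tight ports 26 mm tall at (35, +/-125), two round gauges 6 mm tall, 100 mm across, at (115, +/-85). A red line on the deck runs from the loose port along the panel's +x.
- port_centre (a point): Axis of the loose port at deck level. A steel stub 16 mm in diameter stands here, 20 mm tall above the deck, with a red line on its end that points along the panel's +x.
- port_nut: Loose brass hex nut, 27 mm across flats, 15 mm tall, its underside on the deck; origin on the port axis at deck level. Its x axis points to the corner with the red line, so flats face 30, 90, 150.. degrees from x. It turns about the vertical, stiffly: about 0.55 N m at first, rising to 0.7 N m at the mark, and stays where left.
- nut_line (a point): The red paint line on top of the nut, 13 mm from the port axis, at the nut's top.
- nut_turn (a joint): Angle of the nut in rad, counter-clockwise seen from above: 0 when its paint line meets the panel's, starts at 0.55 to 1.0 (backed off) and goes down as the nut is tightened clockwise.
- wrench: Loose steel adjustable wrench, 250 mm, about 0.45 kg. Origin on its underside at the throat, on the fixed jaw's face; x out of the mouth along the jaw faces, y from fixed to movable jaw, z up. Jaws reach 34 mm along x, each up to 15 mm wide in y; head 16 mm thick, back to x = -50, y -13 to 39. Handle from (-38, 17) mm, direction 157.5 degrees from x, 182 mm long (see handle_balance, handle_end).
- wrench_jaw (a joint): Opening between the two jaw faces in m; starts at 30.6 to 32.2 mm, snug at 27 mm. The worm holds it: it cannot be pushed shut.
- wrench_worm: Knurled worm roller, 17 mm diameter, 26 mm long, axis along the wrench's y, origin at its centre, (-25, 17, 9.5) mm in the wrench frame. Pressed from above and stroked towards the mouth (+x of the wrench) it rolls and closes the jaw, 0.59 mm per 10 mm of stroke. It drags with 6 N, so press 10 to 15 N; over 40 N bends its pin. Jaws snug, it stops and the fingertip slips.
- worm_top (a point): Highest line of the worm at its middle, 2 mm proud of the head's top face: (-25, 17, 18) mm in the wrench frame.
- handle_balance (a point): Point on the handle's axis at mid thickness (8 mm above the underside), near the wrench's balance point, 32 mm from the start of the handle; the handle is 26 mm wide and 16 mm thick here, up to 60 mm from its start.
- handle_end (a point): Point on the handle's axis at mid thickness, 150 mm from the start of the handle, at its end knob, which is 29 mm wide and 16 mm thick; between 60 and 145 mm the handle is 23 mm wide, 12 mm thick (2 to 14 mm above the underside). Good place to push; a clockwise push goes towards the movable jaw.
- radio: Loose black handheld radio 190 x 58 x 34 mm with a short aerial, lying flat; leave it alone.
- mug: Loose blue mug, 80 mm across, 90 mm tall; leave it alone.
- torch: Loose yellow torch 156 mm tall, standing on its 58 mm head; leave it alone.
- tape_roll: Loose white roll of tape, 96 mm across, 45 mm tall; leave it alone.
- spanner: Loose plain fixed spanner 180 mm long, lying flat (not the tool for this job); leave it alone.
- cap_a: Loose brass hex cap 34 mm across, 28 mm tall; leave it alone.

How it is judged (in metres and radians):
On the way:
1. the wrench lies flat on the panel with the nut between its jaws, and the jaws are closed to a snug fit (x of port_centre in the frame of wrench between 0.01 and 0.027 m and y of port_centre in the frame of wrench between 0.01 and 0.018 m and z of port_centre in the frame of wrench between -0.004 and 0.004 m and angle between wrench's own z axis and vertical below 0.08 rad and value of joint wrench_jaw below 0.0283 m), for 0.2 s.
At the end, for the whole second after the job is handed in: The nut's paint line is within 0.12 rad (7 degrees) of the panel's line, and the wrench lies flat and still on the panel, its jaws (opening under 29 mm) around the nut, released (value of joint nut_turn between -0.12 and 0.12 rad and x of port_centre in the frame of wrench between 0.01 and 0.027 m and y of port_centre in the frame of wrench between 0.01 and 0.018 m and z of port_centre in the frame of wrench between -0.004 and 0.004 m and angle between wrench's own z axis and vertical below 0.08 rad and value of joint wrench_jaw below 0.029 m and linear speed of wrench below 0.01 m/s); the robot touches nothing.
It fails at once if the nut is tightened more than 0.2 rad past the mark (value of joint nut_turn below -0.2 rad).
It fails at once if the nut is turned (its paint line moved more than 3 mm) while the jaws are slack on it, opening over 29 mm, or the gripper itself bears on the nut with more than 10 N ((distance of nut_line from where it was at the start of the episode above 0.003 m and value of joint wrench_jaw above 0.029 m) or contact force between the fingers and port_nut above 10 N).
It fails at once if the worm is pressed harder than 40 N (contact force between the fingers and wrench_worm above 40 N).
It fails at once if the wrench is dropped or slammed onto the panel (faster than 0.5 m/s within 30 mm of the deck, near the port) (linear speed of wrench above 0.5 m/s and height (world z) of wrench between 0.06 and 0.1 m and horizontal distance between wrench and port_centre below 0.15 m).
It fails at once if something else on the bench is moved more than 30 mm (distance of any of radio, mug, torch, tape_roll, spanner, cap_a from where it was at the start of the episode above 0.03 m).
It also fails if it takes over 72 s, if anything falls off the work surface, if the arm or the gripper's body presses on something with over 40 N, if the wrist force passes 120 N, or if a joint passes its speed limit or range.

### The arm

A 6-joint arm with a two-finger parallel gripper is mounted at the origin on the work surface. World frame = base frame: x ahead of the robot, y to its left, z up, the work surface at z = 0. Lengths are in m, angles in degrees, forces in N, time in s.
With the tool pointing down it reaches from about 0.4 to 0.825 m from the base axis. Payload 7 kg.
Tool frame: the origin (TCP) lies midway between the tips of the shut fingers; the grasp point (between the pads) lies 19 mm behind it; z points along the fingers, y is the direction in which the jaws open and shut (so a half turn about z gives the same grasp; the last joint's range is limited). The gripper opens to 88 mm and grips with 3 to 60 N. Pads are 19 mm wide; open, the fingers measure 130 mm over their backs; the gripper's body (78 mm by 193 mm) begins 47 mm behind the grasp point.
Start: joints at [92.309, 20.546, 0.682, 0, -70.136, -16.507], TCP at [0.166, 0.654, 0.227] pointing down, gripper open.
Joint ranges: [-176.03, 176.03], [-82.01, 121.73], [-58.28, 71.71], [-173.87, 95.51], [-174.79, -0.11], [-173.66, 173.66]. Speed limits (degrees/s): [136.94, 136.94, 172.46, 180, 180, 180].

### API

Orientations are given as a 3x3 rotation matrix whose columns are the frame's x, y, z axes.
In Python, from rig import robot gives the robot as it stands. Calls block until the motion is done:
- robot.goto(position, orientation): joint-space move of the TCP to a pose.
- robot.servo_line(position, ori=None, speed=0.15): straight line of the TCP; ori=None keeps the orientation; speed is the mean speed in m/s.
- robot.movej(angles): joint-space move.
- robot.move_gripper(opening): opening from 0.0 (shut) to 1.0 (fully open); the grip force is fixed at half the most; returns when the fingers have stopped.
- robot.dwell(seconds).
- robot.ik(position, orientation): joint angles nearest the present ones, or None.
- robot.grab_frame(name): name is "scene" or "top" or "wrist"; returns (picture, depth): 420x560x3 uint8, red, green, blue; 420x560 float32, m along the optical axis (not along the pixel's ray), 0 where there is no reading.
- robot.camera_info(name): a dict with "vfov" (degrees; the focal length in pixels is half the picture's height over the tangent of half this angle, whatever the lens; pixels are square), "cx", "cy" (the principal point, pixels), "view" (4x4, takes a point from world to camera coordinates); the wrist camera has in their place "T_tool_cam" (4x4, takes a point from camera to tool coordinates, whose origin is the TCP and whose axes are the flange's). Camera axes: x right, y down, z forward; pixel columns grow to the right and rows downward; lengths in m; the calibration is good to about 2 mm. A picture is of the moment at which its call begins: read the wrist's pose just before it. camera_info takes no time and is no camera call.
A pose or a line that the arm cannot do raises robot.Unreachable and nothing moves.
- robot.job_done(): hands the job in, once; it reports no verdict.
Readings, each from a call of its own:
- robot.read_t(): time.
- robot.read_qpos(): joint angles.
- robot.read_qvel(): joint speeds.
- robot.read_effort(): joint torques, N m.
- robot.read_position(): TCP position.
- robot.read_tcp_rot(): TCP orientation.
- robot.read_force(): force on the tool from outside, world axes, zero at the start.
- robot.read_ft_torque(): the same for the moment, N m.
- robot.read_grip_width(): opening from 0.0 (shut) to 1.0 (fully open).
Only numpy, scipy, OpenCV 4.12 (cv2) and the standard library are available. Lean on these libraries where they do the work, as an engineer would, in place of code of your own. Each camera call takes 0.05 s, during which the arm holds its last target.

## Working session

There is one attempt and no reset: what is moved stays moved. The work goes in short steps, each a Python script; the robot and the scene stay as the last script left them, time stands still between calls to the robot, and variables do not carry over. Pictures are saved under pics/ and viewed, and the job is handed in when it is done.

```bash
ls -la; mkdir -p pics; python3 - <<'E'
from rig import robot
import cv2,numpy as np
np.set_printoptions(precision=4,suppress=True)
for n in ["scene","top","wrist"]:
    im,d=robot.grab_frame(n); cv2.imwrite(f"pics/{n}0.png",im[:,:,::-1]); np.save(f"pics/{n}0.npy",d)
    print(n,robot.camera_info(n), (d==0).mean())
print(robot.read_t(),robot.read_position(),robot.read_tcp_rot(),robot.read_force(),robot.read_grip_width())
E
```

```text
total 12
drwxr-xr-x  3 agent agent 4096 Dec  7 06:18 .
drwxr-xr-x 23 root  root  4096 Dec  7 06:18 ..
drwxr-xr-x  2 agent agent 4096 Dec  7 06:18 pics
scene {'vfov': 51.67980779543495, 'cx': 283.5589850145958, 'cy': 211.47015228412783, 'view': array([[ 0.7921,  0.6102, -0.0145, -0.4623],
       [ 0.3692, -0.4978, -0.7848, -0.0994],
       [-0.4861,  0.6163, -0.6196,  1.9116],
       [ 0.    ,  0.    ,  0.    ,  1.    ]])} 0.0040391156462585035
top {'vfov': 50.17411676489514, 'cx': 284.46300080019773, 'cy': 211.67924173542562, 'view': array([[-0.02  , -0.9996, -0.02  ,  0.0727],
       [-0.9895,  0.0227, -0.1428,  0.5533],
       [ 0.1432,  0.0169, -0.9896,  1.46  ],
       [ 0.    ,  0.    ,  0.    ,  1.    ]])} 0.004047619047619047
wrist {'vfov': 60.26231607591575, 'cx': 280.1006104382256, 'cy': 211.3594104725724, 'T_tool_cam': array([[-0.0001, -0.96  , -0.28  ,  0.0743],
       [ 1.    ,  0.0001, -0.0006, -0.0013],
       [ 0.0006, -0.28  ,  0.96  , -0.1579],
       [ 0.    ,  0.    ,  0.    ,  1.    ]])} 0.003945578231292517
0.15 [0.1655 0.654  0.2258] [[ 0.9694 -0.2453 -0.0001]
 [-0.2453 -0.9694 -0.0013]
 [ 0.0002  0.0013 -1.    ]] [ 0.9104 -0.5159 -0.2984] 0.998673988791706
```

View pics/top0.png

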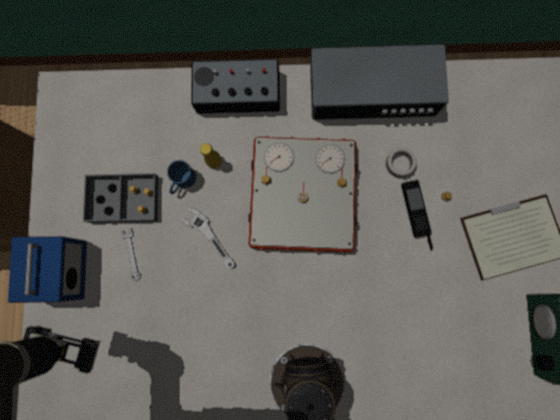

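View pics/scene0.png

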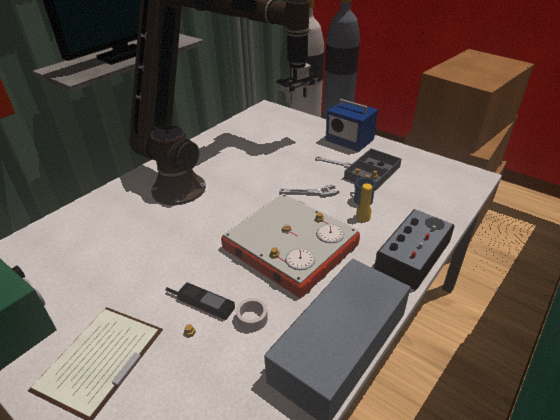

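View pics/wrist0.png

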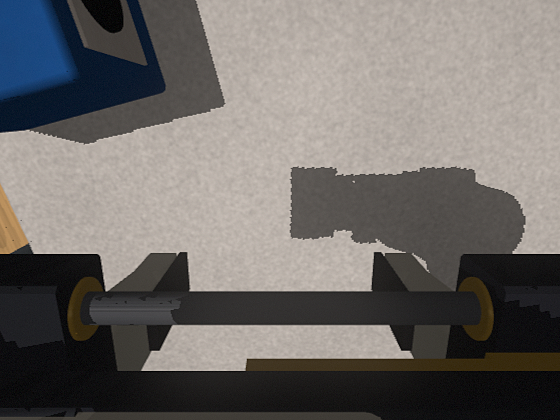

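```bash
cat > h.py <<'E'
import numpy as np,cv2
from rig import robot
np.set_printoptions(precision=4,suppress=True)
def cam(name,pos=None,R=None):
    c=robot.camera_info(name); f=210/np.tan(np.radians(c['vfov']/2))
    if 'view' in c: T=np.linalg.inv(np.array(c['view']))
    else:
        A=np.eye(4);A[:3,:3]=R;A[:3,3]=pos; T=A@np.array(c['T_tool_cam'])
    return f,c['cx'],c['cy'],T
def ray(uv,z,C):
    f,cx,cy,T=C; uv=np.atleast_2d(uv).astype(float)
    d=np.c_[(uv[:,0]-cx)/f,(uv[:,1]-cy)/f,np.ones(len(uv))]@T[:3,:3].T
    o=T[:3,3]; s=(z-o[2])/d[:,2]
    return (o+d*s[:,None])
def proj(P,C):
    f,cx,cy,T=C; V=np.linalg.inv(T); P=np.atleast_2d(P)
    q=P@V[:3,:3].T+V[:3,3]
    return np.c_[q[:,0]/q[:,2]*f+cx,q[:,1]/q[:,2]*f+cy]
def down(yaw): # tool x at yaw(deg), pointing down
    c,s=np.cos(np.radians(yaw)),np.sin(np.radians(yaw))
    return np.array([[c,s,0],[s,-c,0],[0,0,-1.]])
E
python3 - <<'E'
from h import *
C=cam('top')
for n,uv,z in [('port',(304,198),.08),('g1',(279,157),.076),('g2',(330,158),.076),('p1',(266,180),.09),('p2',(342,182),.09),('whead',(195,213),.008),('wend',(232,265),.008),('mug',(180,175),.05),('torch',(207,150),.15),('box',(158,200),.03)]:
    print(n,ray(uv,z,C)[0])
im=cv2.imread('pics/top0.png')
a=cv2.resize(im[190:280,110:250],None,fx=5,fy=5,interpolation=cv2.INTER_CUBIC)
cv2.imwrite('pics/topw.png',cv2.convertScaleAbs(a,alpha=1.4))
a=cv2.resize(im[125:260,240:370],None,fx=4,fy=4,interpolation=cv2.INTER_CUBIC)
cv2.imwrite('pics/topp.png',cv2.convertScaleAbs(a,alpha=1.4))
E
```

```text
port [ 0.5927 -0.0046  0.08  ]
g1 [0.7336 0.0747 0.076 ]
g2 [ 0.7259 -0.0944  0.076 ]
p1 [0.6535 0.1182 0.09  ]
p2 [ 0.6408 -0.1293  0.09  ]
whead [0.5618 0.3683 0.008 ]
wend [0.382  0.2417 0.008 ]
mug [0.6866 0.4111 0.05  ]
torch [0.7421 0.3007 0.15  ]
box [0.6062 0.4902 0.03  ]
```

View pics/topw.png

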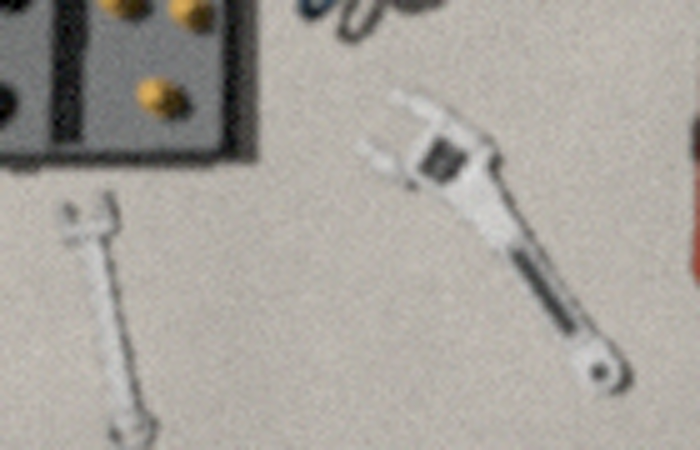

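View pics/topp.png

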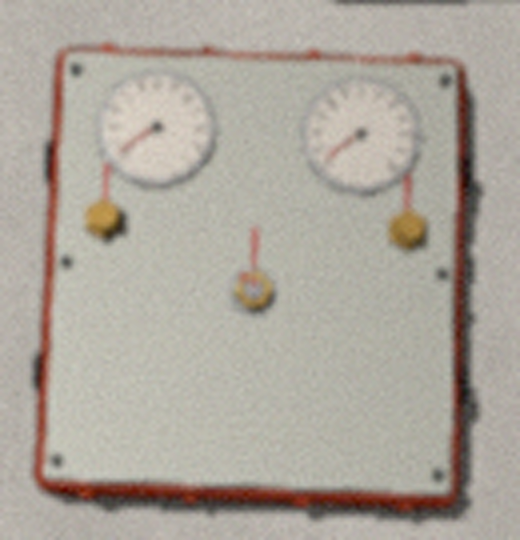

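```bash
python3 - <<'E'
from h import *
def look(tag,p,yaw):
    robot.goto(p,down(yaw)); robot.dwell(0.2)
    P=np.array(robot.read_position());R=np.array(robot.read_tcp_rot())
    im,d=robot.grab_frame('wrist'); cv2.imwrite(f'pics/{tag}.png',im[:,:,::-1]); np.savez(f'pics/{tag}.npz',P=P,R=R,d=d)
    print(tag,robot.read_t(),P,R.tolist(),robot.read_qpos())
look('wrench1',[.415,.262,.24],35)
look('nut1',[.535,-.005,.20],0)
# reach check of pushing poses
for a in (215,180,160):
    p=np.array([.593,-.005,.08])+.165*np.array([np.cos(np.radians(a)),np.sin(np.radians(a)),0])
    for y in (0,45,90): print(a,y,robot.ik(p,down(y)))
E
```

```text
wrench1 2.1 [0.4149 0.2626 0.2398] [[0.8187861333595138, 0.5740986353866104, -0.0001570522469876148], [0.574098601415307, -0.8187861438721177, -0.00021553657728122755], [-0.00025233145859048314, 8.6314885364914e-05, -0.9999999644392873]] [ 55.3164   2.4445 -20.6685  -0.0005 -66.9066  69.7189]
nut1 3.4833 [ 0.5351 -0.0038  0.2003] [[0.9999973410476292, 0.0022394375817149856, 0.0005502880965030986], [0.0022393160345243056, -0.9999974682205172, 0.00022139614503706898], [0.0005507825061426192, -0.00022016328739716127, -0.9999998240833635]] [ 20.5855   8.4887 -19.2082  -0.0025 -62.2728  69.5285]
215 0 [ 11.8856  10.0586 -35.875    0.     -44.0664  78.1144]
215 45 [ 11.8856  10.0586 -35.875    0.     -44.0664 123.1144]
215 90 [ 11.8856  10.0586 -35.875    0.     -44.0664 168.1144]
180 0 [ 25.9526   6.3092 -40.6292   0.     -43.0616  64.0474]
180 45 [ 25.9526   6.3092 -40.6292   0.     -43.0616 109.0474]
180 90 [ 25.9526   6.3092 -40.6292   0.     -43.0616 154.0474]
160 0 [ 32.4809   7.5336 -39.1251   0.     -43.3413  57.5191]
160 45 [ 32.4809   7.5336 -39.1251   0.     -43.3413 102.5191]
160 90 [ 32.4809   7.5336 -39.1251   0.     -43.3413 147.5191]
```

View pics/wrench1.png

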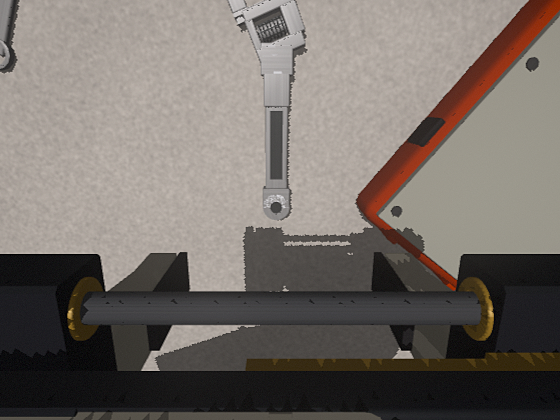

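View pics/nut1.png

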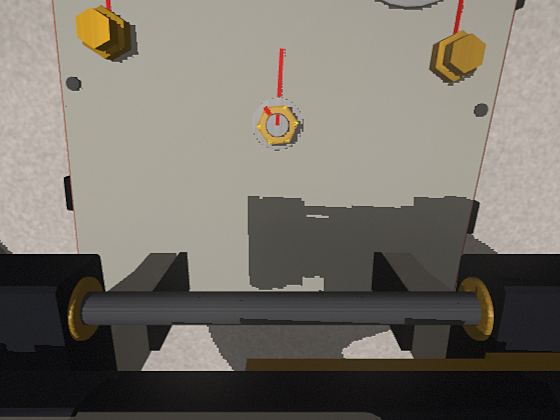

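```bash
cat >> h.py <<'E'
def look(tag,p=None,yaw=None):
    if p is not None: robot.goto(p,down(yaw)); robot.dwell(0.3)
    P=np.array(robot.read_position());R=np.array(robot.read_tcp_rot())
    im,d=robot.grab_frame('wrist'); cv2.imwrite(f'pics/{tag}.png',im[:,:,::-1]); np.savez(f'pics/{tag}.npz',P=P,R=R,d=d)
    print(tag,robot.read_t(),P)
def load(tag):
    z=np.load(f'pics/{tag}.npz'); return cv2.imread(f'pics/{tag}.png'),z['d'],cam('wrist',z['P'],z['R'])
def crop(tag,x0,y0,x1,y1,k):
    im=cv2.imread(f'pics/{tag}.png')[y0:y1,x0:x1]
    cv2.imwrite(f'pics/{tag}_c.png',cv2.resize(im,None,fx=k,fy=k,interpolation=cv2.INTER_CUBIC))
E
python3 - <<'E'
from h import *
look('nut2',[.536,-.005,.15],0)
look('wrench2',[.463,.296,.20],35)
crop('nut2',200,60,360,220,5)
crop('wrench2',180,0,380,250,3)
E
```

```text
nut2 4.15 [ 0.5367 -0.0048  0.1514]
wrench2 5.6917 [0.4634 0.2952 0.1999]
```

View pics/nut2_c.png

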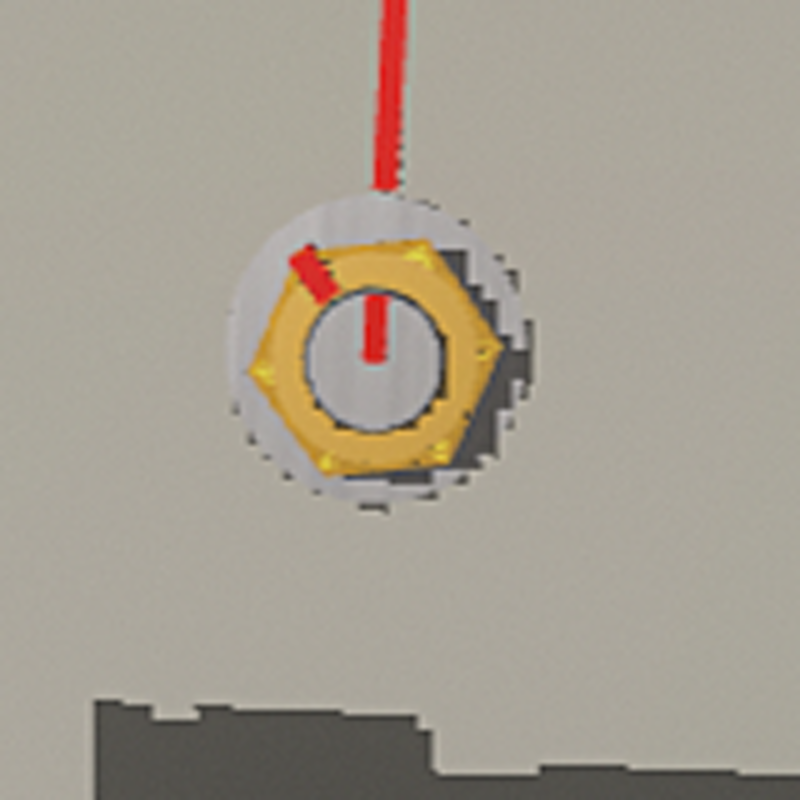

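View pics/wrench2.png

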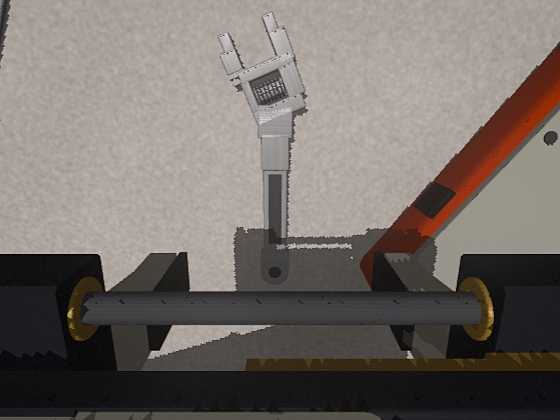

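```bash
python3 - <<'E'
from h import *
# nut
im,d,C=load('nut2')
c=np.array([(300,258),(425,240),(502,348),(450,470),(325,475),(248,372)])/5+[200,60]
c=c-0.4
W=ray(c,.085,C); cen=W.mean(0); v=W-cen
print('nut centre',cen,'rad',np.linalg.norm(v[:,:2],axis=1),'ang',np.degrees(np.arctan2(v[:,1],v[:,0])))
s=ray(np.array([(374,361)])/5+[199.6,59.6],.09,C); print('stub',s)
l=ray(np.array([(332,303),(302,250)])/5+[199.6,59.6],.085,C); print('line',l, np.degrees(np.arctan2(*(l[1]-l[0])[[1,0]])))
for q in l: print(np.degrees(np.arctan2(*(q-cen)[[1,0]])))
dl=ray(np.array([(385,185),(396,0)])/5+[199.6,59.6],.07,C); print('deckline',dl,np.degrees(np.arctan2(*(dl[1]-dl[0])[[1,0]])), np.degrees(np.arctan2(*(dl[1]-s[0])[[1,0]])))
im,d,C=load('wrench2')
f,cx,cy,T=C
v,u=np.mgrid[0:420,0:560]
X=np.stack([(u-cx)/f*d,(v-cy)/f*d,d],-1)@T[:3,:3].T+T[:3,3]
np.save('pics/w2xyz.npy',X)
z=X[...,2]; print('table z',np.median(z[20:200,60:180]),z[20:200,60:180].std())
m=((z>.006)&(z<.03)&(d>0)).astype(np.uint8); m[245:]=0; m[:,330:]=0;m[:,:150]=0
o=cv2.merge([m*127,((z>.012)&(m>0)).astype(np.uint8)*200,((z>.0165)&(m>0)).astype(np.uint8)*255])
cv2.imwrite('pics/w2m.png',cv2.resize(o[0:260,180:340],None,fx=3,fy=3,interpolation=cv2.INTER_NEAREST)[:600*1])
print(z[90,262:280],z[60,280:290],z[150,270:285])
cv2.imwrite('pics/w2c.png',cv2.resize(im[0:130,200:330],None,fx=5,fy=5,interpolation=cv2.INTER_CUBIC)[:600])
E
```

```text
nut centre [0.5975 0.0006 0.085 ] rad [0.0151 0.0154 0.0155 0.016  0.015  0.0155] ang [  36.3083  -22.9468  -83.9332 -144.8617  155.5204   94.5257]
stub [[0.5979 0.0006 0.09  ]]
line [[0.6044 0.0057 0.085 ]
 [0.6106 0.0092 0.085 ]] 29.806542696494116
36.65371672408715
33.56853283164932
deckline [[ 0.6184 -0.0005  0.07  ]
 [ 0.64   -0.0019  0.07  ]] -3.71219565809938 -3.455567221921094
table z -2.0672321777992497e-05 0.022282255043773836
[0.0163 0.0177 0.0176 0.0167 0.0176 0.0172 0.0187 0.0172 0.019  0.0176
 0.0187 0.0178 0.0197 0.0174 0.0181 0.0175 0.0185 0.0163] [0.0158 0.0154 0.0171 0.017  0.016  0.0163 0.0172 0.016  0.0164 0.0169] [0.0153 0.016  0.016  0.0164 0.0156 0.3578 0.016  0.0163 0.0164 0.0167
 0.017  0.0171 0.0154 0.0165 0.0149]
```

View pics/w2m.png

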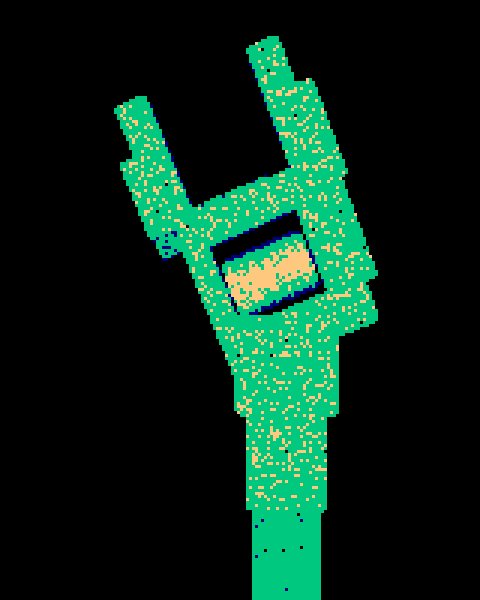

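View pics/w2c.png

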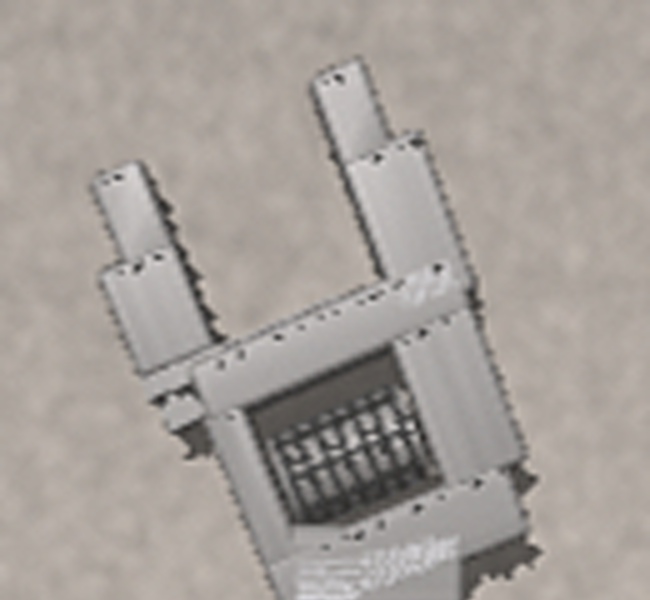

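```bash
cat > wf.py <<'E'
from h import *
def wfit(tag,zt,p0,yaw0,jaw0=.0315,plot=None,hmin=.006):
    """refine wrench pose: sample top-height mask along scan lines in the wrench frame"""
    im,d,C=load(tag); f,cx,cy,T=C
    v,u=np.mgrid[0:420,0:560]
    z=(np.stack([(u-cx)/f*d,(v-cy)/f*d,d],-1)@T[:3,:3].T+T[:3,3])[...,2]
    m=((z>zt-.016+hmin)&(z<zt+.01)&(d>0)).astype(np.float32)
    m=cv2.medianBlur((m*255).astype(np.uint8),3).astype(np.float32)/255
    p=np.array(p0,float)[:2]; yaw=yaw0
    def smp(q,yaw,p):
        c,s=np.cos(yaw),np.sin(yaw); w=np.c_[p[0]+c*q[:,0]-s*q[:,1],p[1]+s*q[:,0]+c*q[:,1],np.full(len(q),zt)]
        uv=proj(w,C).astype(np.float32)
        return cv2.remap(m,uv[:,0].reshape(1,-1),uv[:,1].reshape(1,-1),cv2.INTER_LINEAR)[0]
    t=np.arange(-.012,.012,.0002)
    def edge(a,n,yaw,p,rising):
        q=a+t[:,None]*n; sgn=smp(q,yaw,p)
        k=np.where((sgn[:-1]<.5)&(sgn[1:]>=.5))[0] if rising else np.where((sgn[:-1]>=.5)&(sgn[1:]<.5))[0]
        if len(k)==0: return None
        k=k[np.argmin(abs(t[k]))]; return a+(t[k]+.0001)*n
    for it in range(4):
        F=[np.array(e) for x in np.arange(.008,.030,.001) if (e:=edge(np.array([x,0.]),np.array([0,1.]),yaw,p,False)) is not None]
        M=[np.array(e) for x in np.arange(.008,.030,.001) if (e:=edge(np.array([x,jaw0]),np.array([0,1.]),yaw,p,True)) is not None]
        Th=[np.array(e) for y in np.arange(.004,.026,.001) if (e:=edge(np.array([0.,y]),np.array([1.,0]),yaw,p,False)) is not None]
        F,M,Th=map(np.array,(F,M,Th))
        sF=np.polyfit(F[:,0],F[:,1],1); sM=np.polyfit(M[:,0],M[:,1],1); sT=np.polyfit(Th[:,1],Th[:,0],1)
        dy=np.mean([np.arctan(sF[0]),np.arctan(sM[0]),-np.arctan(sT[0])])
        y0=np.median(F[:,1]-np.tan(dy)*F[:,0]);x0=np.median(Th[:,0]+np.tan(dy)*Th[:,1]); jaw0=np.median(M[:,1]-np.tan(dy)*M[:,0])-y0
        c,s=np.cos(yaw),np.sin(yaw); p=p+np.array([c*x0-s*y0,s*x0+c*y0]); yaw+=dy
    print(tag,'origin',p,'yaw',np.degrees(yaw),'jaw',jaw0,'slopes',np.degrees([np.arctan(sF[0]),np.arctan(sM[0]),-np.arctan(sT[0])]))
    return p,yaw,jaw0
def w2w(q,p,yaw):
    c,s=np.cos(yaw),np.sin(yaw); return np.array([p[0]+c*q[0]-s*q[1],p[1]+s*q[0]+c*q[1]])
E
python3 - <<'E'
from wf import *
im,d,C=load('wrench2')
a=ray(np.array([(290,167),(247,50),(192,206)])/3+[180,0],.016,C); print(a)
v=a[1]-a[0]; y0=np.arctan2(v[1],v[0])
p,yaw,j=wfit('wrench2',.016,a[0],y0)
hb=np.array([-.038,.017])+.032*np.array([np.cos(np.radians(157.5)),np.sin(np.radians(157.5))])
print('balance',w2w(hb,p,yaw))
print(proj(np.r_[w2w(hb,p,yaw),.016],C), proj(np.r_[w2w([-.025,.017],p,yaw),.018],C))
E
```

```text
[[0.5573 0.3669 0.016 ]
 [0.5755 0.3944 0.016 ]
 [0.532  0.3845 0.016 ]]
wrench2 origin [0.5574 0.368 ] yaw 56.55051115830648 jaw 0.03044351265822002 slopes [ 0.9575  0.8864 -1.3003]
balance [0.4957 0.3278]
[[273.4903 140.2587]] [[268.3532  90.2585]]
```

```bash
python3 - <<'E'
from wf import *
for tag in ('wrench1','wrench2'):
    im,d,C=load(tag); f,cx,cy,T=C
    v,u=np.mgrid[0:420,0:560]
    X=(np.stack([(u-cx)/f*d,(v-cy)/f*d,d],-1)@T[:3,:3].T+T[:3,3]); z=X[...,2]
    m=(z>.006)&(z<.03)&(d>0)
    L=[];rows=range(110,183) if tag=='wrench1' else range(178,228)
    for r in rows:
        k=np.where(m[r,230:310])[0]+230
        L.append(((k[0]+k[-1])/2,r,k[-1]-k[0]+1))
    L=np.array(L); W=ray(L[:,:2],.014,C)
    vx,vy,x0,y0=cv2.fitLine(W[:,:2].astype(np.float32),cv2.DIST_HUBER,0,1e-4,1e-4).ravel()
    print(tag,'handle yaw',np.degrees(np.arctan2(vy,vx))%180,x0,y0,L[[0,-1]])
    # perpendicular offset of balance pt
    p=np.array([.4957,.3278]);print((p-[x0,y0])@[-vy,vx])
E
```

```text
wrench1 handle yaw 34.326862 0.43395498 0.28349522 [[276.5 110.   22. ]
 [276.  182.   21. ]]
0.0017695560898980034
wrench2 handle yaw 34.681473 0.44394678 0.290277 [[275. 178.  23.]
 [275. 227.  23.]]
0.0014079238805642423
```

```bash
python3 - <<'E'
from h import *
R=down(34.6); g=[.4965,.3265]
robot.move_gripper(0.6)
robot.goto([*g,.08],R)
robot.servo_line([*g,.004],speed=.1)
print(robot.read_force(),robot.read_position())
robot.move_gripper(0.0)
print(robot.read_t(),robot.read_grip_width(),robot.read_force(),robot.read_position())
robot.servo_line([*g,.05],speed=.1); robot.servo_line([*g,.22],speed=.25); robot.dwell(.2)
print(robot.read_t(),robot.read_grip_width(),robot.read_force(),robot.read_ft_torque(),robot.read_position())
look('held1')
E
```

```text
[0.7312 0.4055 0.2461] [0.4969 0.3269 0.0047]
8.4583 0.36112033716643943 [ 1.0612 -1.4705  3.9376] [0.4967 0.3265 0.0044]
10.1 0.3594674575552836 [ 0.2568  0.4562 -5.0749] [-0.0247 -0.0592  0.0717] [0.4959 0.3259 0.218 ]
held1 10.15 [0.4959 0.3259 0.218 ]
```

View pics/held1.png

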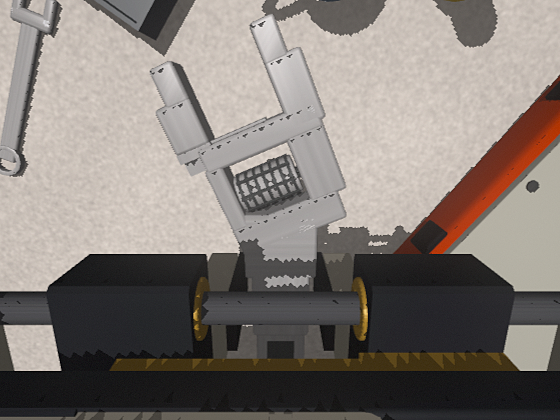

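```bash
python3 - <<'E'
from wf import *
im,d,C=load('held1'); f,cx,cy,T=C
z0=np.load('pics/held1.npz');P,R=z0['P'],z0['R']
v,u=np.mgrid[0:420,0:560]
X=(np.stack([(u-cx)/f*d,(v-cy)/f*d,d],-1)@T[:3,:3].T+T[:3,3])
# top face plane: sample of head
for (a,b) in [(270,25),(165,75),(295,90),(185,130),(225,230),(325,205),(330,150),(220,160)]:
    q=X[b-3:b+4,a-3:a+4].reshape(-1,3); print((a,b),np.median(q,0))
zt=P[2]-.004+.016
a=ray([(290,122),(266,60)],zt,C)
vv=a[1]-a[0]
p,yaw,j=wfit('held1',zt,a[0],np.arctan2(vv[1],vv[0]))
ty=np.arctan2(R[1,0],R[0,0]); c,s=np.cos(ty),np.sin(ty); dd=p-P[:2]
print('tool yaw',np.degrees(ty),'rel yaw',np.degrees(yaw-ty),'origin fwd,left',c*dd[0]+s*dd[1],-s*dd[0]+c*dd[1])
print('expected', )
E
```

```text
(270, 25) [0.5784 0.3895 0.2306]
(165, 75) [0.5418 0.4125 0.2303]
(295, 90) [0.5652 0.3691 0.2304]
(185, 130) [0.5285 0.3961 0.2302]
(225, 230) [0.4144 0.3458 0.    ]
(325, 205) [0.5351 0.3325 0.2297]
(330, 150) [0.5544 0.3444 0.2298]
(220, 160) [0.5263 0.3785 0.2302]
held1 origin [0.5562 0.369 ] yaw 56.58656821200001 jaw 0.02930390375487538 slopes [ 0.7182  0.5953 -1.4103]
tool yaw 34.591747518062576 rel yaw 21.994820693937434 origin fwd,left 0.07411101360985778 0.0012222362856678312
expected
```

```bash
python3 - <<'E'
from wf import *
for tag in ('wrench2','held1'):
    z0=np.load(f'pics/{tag}.npz');P,R=z0['P'],z0['R']
    zt=.016 if tag=='wrench2' else P[2]+.012
    for h in (.010,.013):
        p,yaw,j=wfit(tag,zt,[.557,.3685],np.radians(57),hmin=h)
        ty=np.arctan2(R[1,0],R[0,0]); c,s=np.cos(ty),np.sin(ty); dd=p-P[:2]
        print('rel yaw',np.degrees(yaw-ty),'origin fwd,left',c*dd[0]+s*dd[1],-s*dd[0]+c*dd[1])
E
```

```text
wrench2 origin [0.5573 0.3679] yaw 56.51746449094822 jaw 0.030806510963782938 slopes [ 0.7829  0.8152 -1.7853]
rel yaw 21.60581754752236 origin fwd,left 0.11866353147191874 0.005871212800108945
wrench2 origin [0.5573 0.3675] yaw 56.68296229793618 jaw 0.03110557225046825 slopes [ 0.3818  0.0259 -0.4335]
rel yaw 21.77131535451032 origin fwd,left 0.11836564652716058 0.005513647334948642
held1 origin [0.5561 0.3689] yaw 56.443975541140134 jaw 0.030076618431225756 slopes [ 0.6147  0.2459 -1.4749]
rel yaw 21.852228023077558 origin fwd,left 0.07394117570029687 0.0011742004341788806
held1 origin [0.5561 0.3687] yaw 56.805992006894485 jaw 0.030636842716853692 slopes [ 0.0647  0.4982 -0.8799]
rel yaw 22.21424448883191 origin fwd,left 0.0738762091172494 0.0010667915389325766
```

```bash
cat > tgt.py <<'E'
from wf import *
def rot(a): c,s=np.cos(np.radians(a)),np.sin(np.radians(a)); return np.array([[c,-s],[s,c]])
def target(port,wyaw,rel=22.3,off=(.0739,.0011),q=(.020,.0155)):
    ty=wyaw-rel; return np.array(port)-rot(ty)@(np.array(off)+rot(rel)@np.array(q)), ty
E
python3 - <<'E'
from tgt import *
t,ty=target((.5977,.0006),35.8); print(t,ty)
robot.goto([*t,.20],down(ty)); 
robot.servo_line([*t,.13],speed=.1); robot.dwell(.3)
look('hov1'); print(robot.read_force(), np.array(robot.read_position())-[*t,.13])
im,d,C=load('hov1'); P=np.load('pics/hov1.npz')['P']
p,yaw,j=wfit('hov1',P[2]+.012,np.array([.5977,.0006])-rot(35.8)@[.02,.0155],np.radians(35.8),hmin=.013)
for q in [(.02,.0155)]: print('predicted port',w2w(q,p,yaw))
crop('hov1',150,0,410,240,3)
E
```

```text
[ 0.5189 -0.042 ] 13.499999999999996
hov1 12.7333 [ 0.5192 -0.042   0.1305]
[ 1.27   -0.4288 -5.2027] [0.0002 0.     0.0004]
hov1 origin [ 0.59   -0.0239] yaw 35.4119789297678 jaw 0.03080587141041985 slopes [ 0.5112  0.3882 -1.4103]
predicted port [0.5974 0.0003]
```

View pics/hov1_c.png

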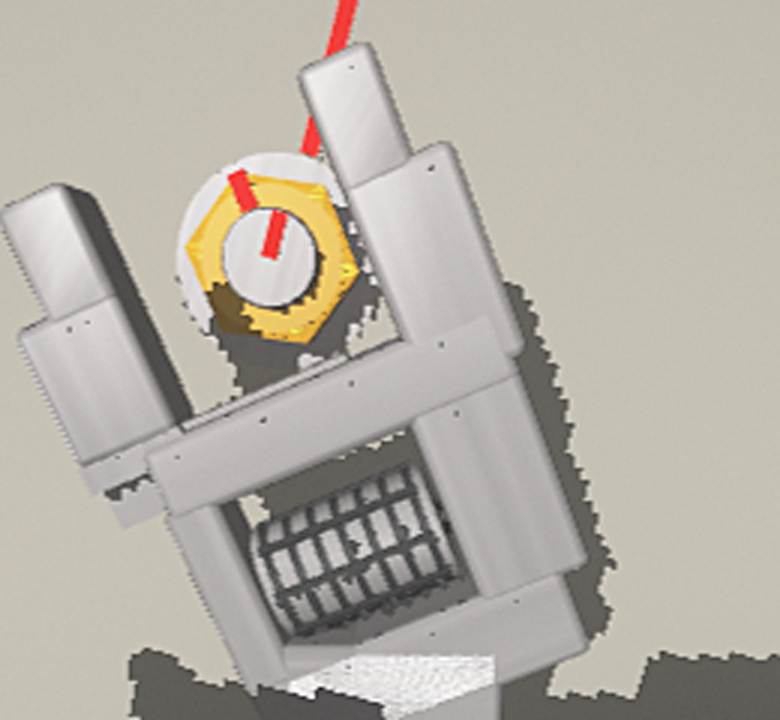

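```bash
python3 - <<'E'
from tgt import *
im,d,C=load('hov1')
k=lambda L:np.array(L)/3+[150,0]-.33
print('stub',ray(k([(268,257)]),.09,C))
c=ray(k([(325,188),(358,270),(306,343),(188,250)]),.085,C)
cen=(c[1]+c[3])/2;v=c-cen; print(cen,np.linalg.norm(v,axis=1),np.degrees(np.arctan2(v[:,1],v[:,0])))
# stub mask ellipse fit
p,yaw=np.array([.59,-.0239]),np.radians(35.7)
for q in (cen,ray(k([(268,257)]),.09,C)[0]):
    print(rot(-35.7)@(q[:2]-p))
E
```

```text
stub [[0.5967 0.0005 0.09  ]]
[0.5966 0.0001 0.085 ] [0.0151 0.0151 0.0152 0.0151] [ -24.8311  -82.8846 -145.3316   97.1154]
[0.0194 0.0156]
[0.0197 0.0159]
```

```bash
python3 - <<'E'
from tgt import *
t,ty=target((.5977,.0006),35.8)
for z in (.105,.096,.092,.088,.084,.080,.0775,.0755,.0745,.0740,.0735):
    robot.servo_line([*t,z],speed=.05)
    F=np.array(robot.read_force()); P=robot.read_position(); print(z,P,F)
    if F[2]>-1.0: break
print(robot.read_t())
look('low1')
crop('low1',150,0,410,240,3)
E
```

```text
0.105 [ 0.519  -0.042   0.1049] [ 0.3622 -0.667  -4.8375]
0.096 [ 0.5186 -0.0421  0.0956] [-0.4461 -0.4298 -4.9595]
0.092 [ 0.5188 -0.042   0.0918] [-0.4729 -0.0177 -4.1529]
0.088 [ 0.5187 -0.042   0.0877] [-0.2948  0.6295 -4.049 ]
0.084 [ 0.5187 -0.042   0.0837] [ 0.2643  0.2065 -5.387 ]
0.08 [ 0.5187 -0.042   0.0797] [-0.9924  0.1274 -4.1741]
0.0775 [ 0.5188 -0.042   0.0773] [-0.0872 -0.0505 -3.9711]
0.0755 [ 0.5189 -0.042   0.0754] [-0.1808  0.2071 -3.7401]
0.0745 [ 0.5191 -0.042   0.0746] [ 0.465  -0.5052 -4.7564]
0.074 [ 0.5191 -0.042   0.0744] [-1.6252  0.7108  2.3041]
15.7167
low1 15.7667 [ 0.5191 -0.042   0.0744]
```

View pics/low1_c.png

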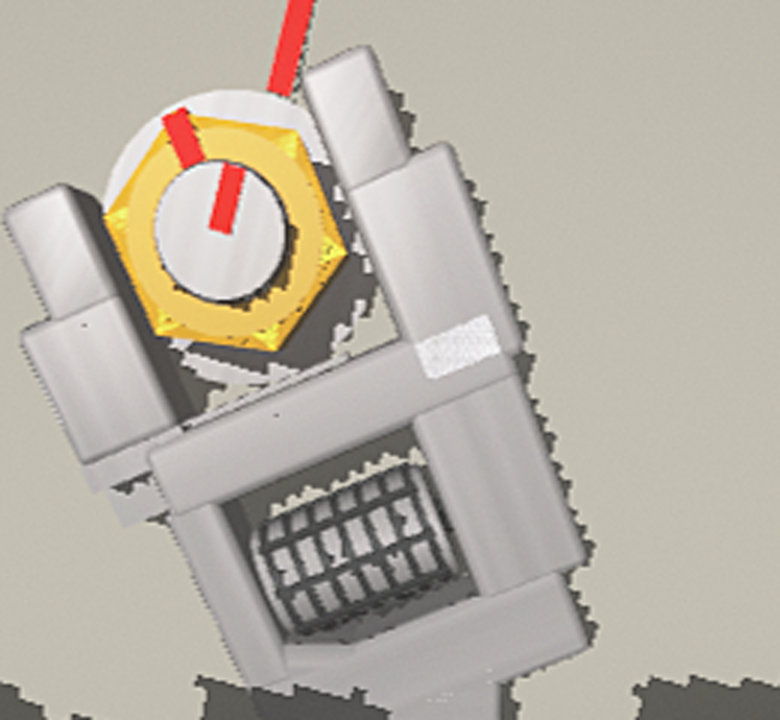

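```bash
python3 - <<'E'
from tgt import *
im,d,C=load('low1');P=np.load('pics/low1.npz')['P']
k=lambda L:np.array(L)/3+[150,0]-.33
s=ray(k([(222,231)]),.09,C)[0]; print('stub',s)
p,yaw,j=wfit('low1',.0862,np.array([.5977,.0006])-rot(35.8)@[.02,.0155],np.radians(35.8),hmin=.013)
print(rot(-np.degrees(yaw))@(s[:2]-p))
c=ray(k([(298,135),(346,253),(275,352),(158,333),(104,213),(170,110)]),.085,C)
cen=c.mean(0);v=c-cen; print(cen,np.linalg.norm(v,axis=1),np.degrees(np.arctan2(v[:,1],v[:,0])))
print(rot(-np.degrees(yaw))@(cen[:2]-p))
im,d=robot.grab_frame('scene'); 
C=cam('scene'); q=proj([.58,-.02,.08],C)[0].astype(int); print(q)
cv2.imwrite('pics/sc1.png',cv2.resize(im[q[1]-50:q[1]+50,q[0]-70:q[0]+70,::-1],None,fx=5,fy=5,interpolation=cv2.INTER_CUBIC))
E
```

```text
stub [0.5969 0.     0.09  ]
low1 origin [ 0.5897 -0.0244] yaw 36.056642154879995 jaw 0.03083751207912224 slopes [ 0.8023 -0.0388  0.0776]
[0.0202 0.0155]
[0.5967 0.0004 0.085 ] [0.0151 0.0155 0.0157 0.0153 0.0155 0.0158] [ -25.7854  -84.6752 -144.3156  155.8886   93.9001   36.7288]
[0.0203 0.0158]
[279 228]
```

View pics/sc1.png

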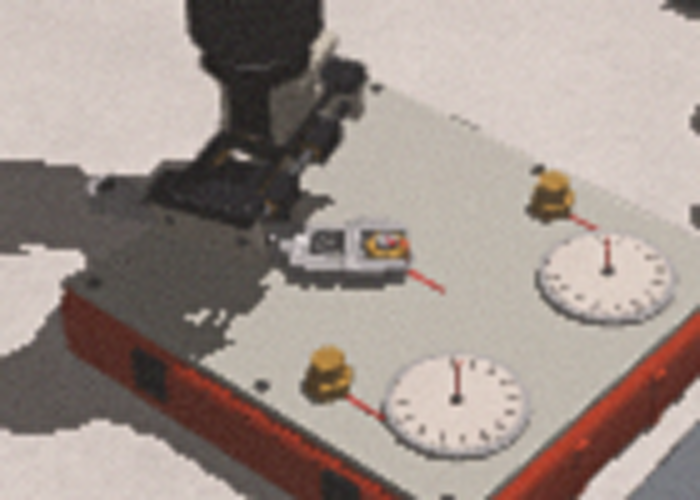

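```bash
cat > stroke.py <<'E'
from tgt import *
WY=35.8
wx=rot(WY)@[1,0]
WORM=np.array([.5191,-.042])+rot(13.5)@[.0443,.0073]
def F(n=4):
    a=[]
    for _ in range(n): a.append(robot.read_force()); robot.dwell(.02)
    return np.mean(a,0)
def press(xy,z0,base,want=12.,zmin=.0855):
    z=z0
    while z>zmin:
        f=F(3)[2]-base
        if f>want-1.5: break
        z-= .0005 if f<2 else (.0003 if f<6 else .0002)
        robot.servo_line([*xy,z],speed=.02)
    return z,f
def stroke(base,zs,a=-.007,b=.008,want=12.):
    s=WORM+a*wx; e=WORM+b*wx
    robot.servo_line([*s,zs+.004],speed=.15)
    robot.servo_line([*s,zs+.0006],speed=.05)
    z,f=press(s,zs+.0006,base,want)
    out=[]
    for k in np.linspace(0,1,4)[1:]:
        robot.servo_line([*(s+(e-s)*k),z],speed=.04); out.append(np.array(robot.read_force())-[0,0,base])
    robot.servo_line([*e,z+.004],speed=.1)
    o=np.array(out); print('z',z,'press',f,'t',robot.read_t(),'along',o[:,:2]@wx,'Fz',o[:,2])
    return z
E
python3 - <<'E'
from stroke import *
robot.move_gripper(0.6); 
P=robot.read_position()
robot.servo_line([P[0],P[1],.13],speed=.15)
robot.move_gripper(0.0)
print(robot.read_t(),WORM)
s=WORM-.007*wx
robot.goto([*s,.10],down(WY)); robot.dwell(.2)
b=F(8)[2]; print('base',b,robot.read_position(),robot.read_grip_width())
look('pre')
z=stroke(b,.0885)
print(robot.read_t())
look('post1')
E
```

```text
17.95 [ 0.5605 -0.0246]
base 0.12042716411565516 [ 0.5547 -0.0287  0.1007] 0.003758402433991708
pre 18.7917 [ 0.5547 -0.0287  0.1007]
z 0.08669999999999999 press 10.638094935494136 t 22.5167 along [-4.595  -4.4287 -6.0513] Fz [13.2659 13.4854 10.8187]
22.5167
post1 22.5667 [ 0.5671 -0.0198  0.0908]
```

View pics/post1.png

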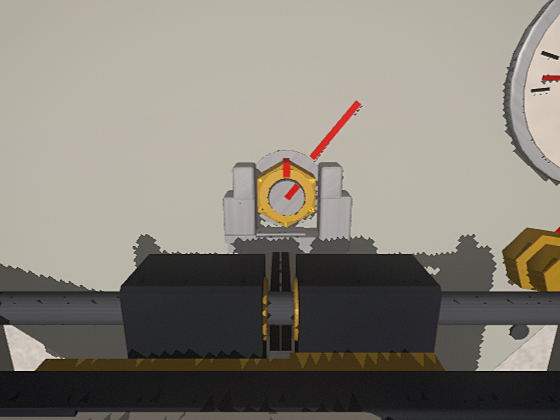

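```bash
python3 - <<'E'
from stroke import *
for i in range(2):
    z=stroke(.12,.0867,a=-.009,b=.009,want=12.5)
look('post3'); crop('pre',200,120,380,260,4)
im=cv2.imread('pics/pre_c.png'); crop('post3',200,120,380,260,4)
E
```

```text
z 0.08669999999999999 press 12.220674142769393 t 25.1833 along [-4.565  -4.9317 -3.0855] Fz [13.7891 13.4102  9.8821]
z 0.08669999999999999 press 12.559448420337116 t 27.8 along [-5.9765 -5.2966 -3.7993] Fz [14.0459 14.3025 11.1504]
post3 27.85 [ 0.5682 -0.019   0.0906]
```

View pics/pre_c.png

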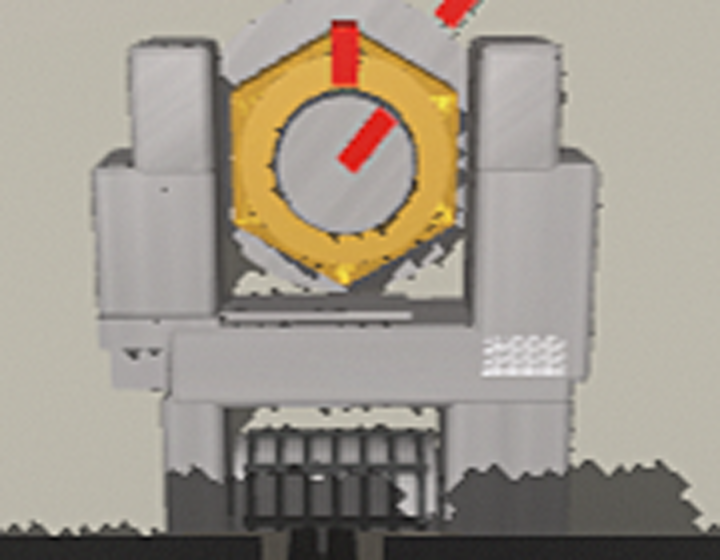

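View pics/post3_c.png

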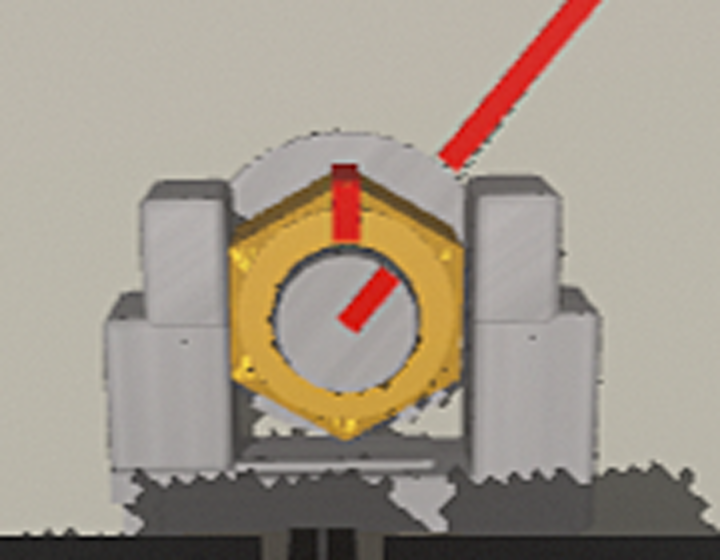

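```bash
python3 - <<'E'
from stroke import *
for i in range(2):
    z=stroke(.12,.0866,a=-.009,b=.008,want=12.5)
look('post5'); crop('post5',200,120,380,260,4)
E
```

```text
z 0.08679999999999999 press 11.633055255386898 t 30.1417 along [-5.5202 -4.87   -5.5546] Fz [12.6449 14.0949 14.2985]
z 0.08679999999999999 press 11.902682732708334 t 32.4333 along [-4.5224 -6.4416 -5.9937] Fz [14.1049 15.462  15.6801]
post5 32.4833 [ 0.5675 -0.0196  0.0907]
```

View pics/post5_c.png

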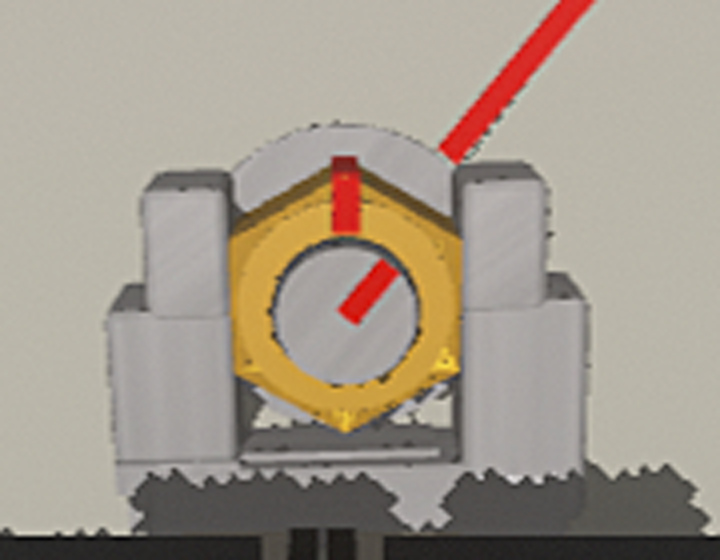

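```bash
python3 - <<'E'
from stroke import *
z=stroke(.12,.0866,a=-.009,b=.008,want=12.5)
look('post6')
P=robot.read_position()
robot.servo_line([P[0]-.03*wx[0],P[1]-.03*wx[1],.14],speed=.2)
robot.dwell(.15); look('snug')
im,d,C=load('snug')
p0=np.array([.5967,.0003])-rot(35.8)@[.02,.0135]
try:
    p,yaw,j=wfit('snug',.0862,p0,np.radians(35.8),jaw0=.0272,hmin=.0155)
    print(rot(-np.degrees(yaw))@(np.array([.5967,.0003])-p))
except Exception as e: print(e)
a=cv2.imread('pics/post5.png')[120:260,200:380].astype(int);b=cv2.imread('pics/post6.png')[120:260,200:380].astype(int)
print(abs(a-b).mean())
crop('snug',150,20,410,250,3)
E
```

```text
z 0.08679999999999999 press 11.243320240672794 t 34.775 along [ -7.4299  -9.2515 -11.7668] Fz [14.9383 17.5632 17.7738]
post6 34.825 [ 0.5676 -0.0196  0.0907]
snug 35.4583 [ 0.5428 -0.037   0.1391]
snug origin [ 0.5889 -0.0235] yaw 36.53117619595231 jaw 0.027960936914407812 slopes [-1.4167 -1.4361  3.2963]
[0.0205 0.0145]
2.94515873015873
```

View pics/snug_c.png

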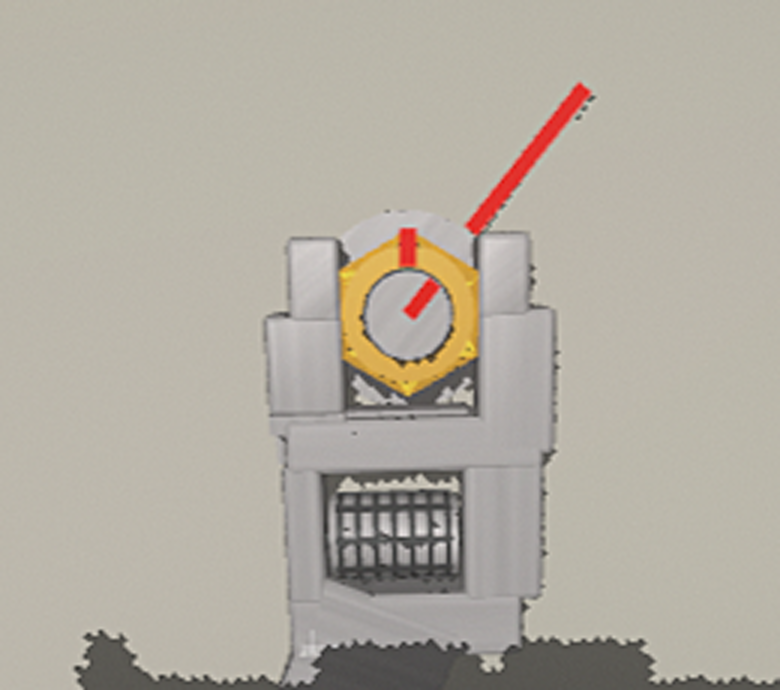

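```bash
cat > push.py <<'E'
from tgt import *
PORT=np.array([.597,.0003]); H=np.array([-.1509,.0418])
def pose(phi,wy=36.0):
    a=wy+phi; return PORT+rot(a)@H, down(a-22.5)
def arc(phis,z=.076,speed=.05,fstop=None):
    for ph in phis:
        xy,R=pose(ph); robot.servo_line([*xy,z],R,speed=speed)
        f=np.array(robot.read_force()); tang=rot(36+ph)@(rot(90)@(H/np.linalg.norm(H))); 
        ft=f[:2]@tang; print('phi',round(ph,1),'ft %.1f fz %.1f'%(ft,f[2]),end=' | ')
        if fstop and abs(ft)>fstop: break
    print('t',robot.read_t()); return ph
E
python3 - <<'E'
from push import *
robot.move_gripper(0.6)
xy,R=pose(0)
robot.goto([*xy,.13],R)
robot.servo_line([*xy,.076],speed=.12)
print(robot.read_force(),robot.read_t(),robot.read_position())
look('str0')
ph=arc(np.arange(-2,-12,-1),fstop=3.5)
E
```

```text
[-0.8039  0.0506  0.5768] 37.5417 [ 0.451  -0.0545  0.0761]
str0 37.5917 [ 0.451  -0.0545  0.0761]
phi -2 ft 0.7 fz 1.0 | phi -3 ft 0.5 fz 0.5 | phi -4 ft 2.3 fz 1.1 | phi -5 ft 3.2 fz 0.6 | phi -6 ft 4.7 fz 0.2 | t 38.85
```

View pics/str0.png

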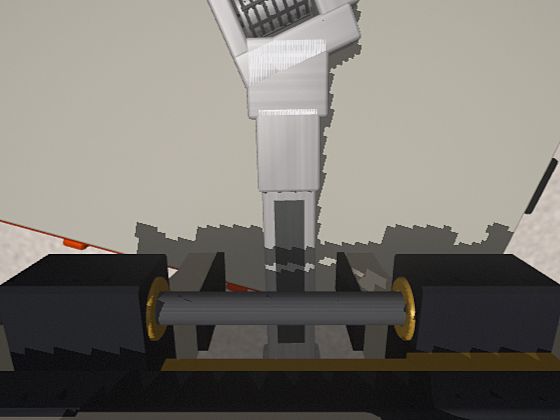

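```bash
python3 - <<'E'
from push import *
ph=arc(np.r_[np.arange(-9,-36,-3),-37.],speed=.06)
xy,R=pose(ph+3); robot.servo_line([*xy,.076],R,speed=.05)
robot.servo_line([*xy,.14],speed=.15)
robot.goto([.54,-.003,.15],down(0)); robot.dwell(.2)
look('chk1'); crop('chk1',200,40,360,240,4)
print(robot.read_t())
E
```

```text
phi -9.0 ft 2.2 fz 0.2 | phi -12.0 ft 2.0 fz 1.3 | phi -15.0 ft 2.1 fz 1.1 | phi -18.0 ft 1.0 fz 0.2 | phi -21.0 ft 2.0 fz -0.4 | phi -24.0 ft 1.0 fz 0.8 | phi -27.0 ft 2.3 fz -0.7 | phi -30.0 ft 2.4 fz 0.5 | phi -33.0 ft 2.5 fz 1.5 | phi -37.0 ft 3.4 fz 0.2 | t 41.7333
chk1 43.4417 [ 0.5391 -0.0027  0.1497]
43.4417
```

View pics/chk1_c.png

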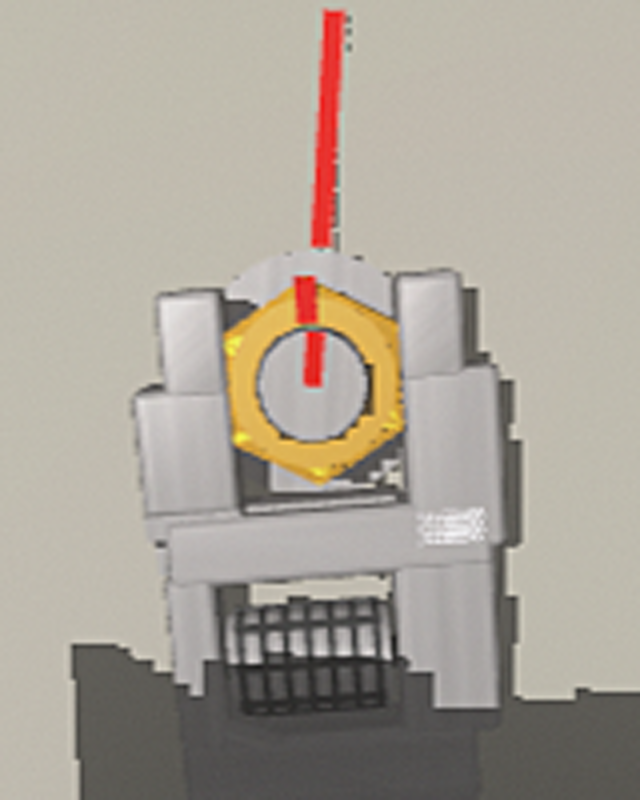

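```bash
cat > ang.py <<'E'
from tgt import *
def ang(tag,x0,y0,k,nl,st,dl):
    im,d,C=load(tag); K=lambda L:np.array(L)/k+[x0,y0]-.5+.5/k
    n=ray(K(nl),.085,C)[:,:2]; s=ray(K(st),.09,C)[:,:2]; D=ray(K(dl),.07,C)[:,:2]
    a=lambda v:np.degrees(np.arctan2(v[1],v[0]))
    print('nut mark dir',a(n[1]-n[0]),'from stub',a(n[1]-s[0]),a(n[0]-s[0]),'stubline',a(s[1]-s[0]),'deck',a(D[1]-D[0]),'from stub',a(D[1]-s[0]))
E
python3 - <<'E'
from ang import *
ang('chk1',200,40,4,[(310,322),(304,278)],[(312,385),(317,332)],[(321,246),(334,10)])
im,d,C=load('chk1')
c=ray(np.array([(306,284),(403,330),(402,425),(321,484),(232,432),(228,338)])/4+[199.6,39.6],.085,C)
v=c-c.mean(0); print(c.mean(0),np.degrees(np.arctan2(v[:,1],v[:,0])))
E
```

```text
nut mark dir 7.875449361507403 from stub 4.499509566032422 2.0651213058568496 stubline -5.591326331640532 deck -3.300139123768012 from stub -3.4687906794107035
[0.5966 0.     0.085 ] [   5.4184  -59.2825 -115.4019 -176.7989  119.9352   63.1217]
```

```bash
python3 - <<'E'
from push import *
xy,R=pose(-33)
robot.goto([*xy,.13],R); robot.servo_line([*xy,.076],speed=.12)
ph=arc([-36,-38,-40,-42,-44.],speed=.05)
xy,R=pose(ph+4); robot.servo_line([*xy,.076],R,speed=.05)
robot.servo_line([*xy,.14],speed=.15)
robot.goto([.54,-.003,.15],down(0)); robot.dwell(.2)
look('chk2'); crop('chk2',200,40,360,240,4)
E
```

```text
phi -36 ft -0.5 fz -0.1 | phi -38 ft 2.1 fz 1.6 | phi -40 ft 5.1 fz 3.1 | phi -42 ft 5.2 fz 3.6 | phi -44.0 ft 4.7 fz 3.0 | t 45.9417
chk2 47.8083 [ 0.5393 -0.0025  0.1499]
```

View pics/chk2_c.png

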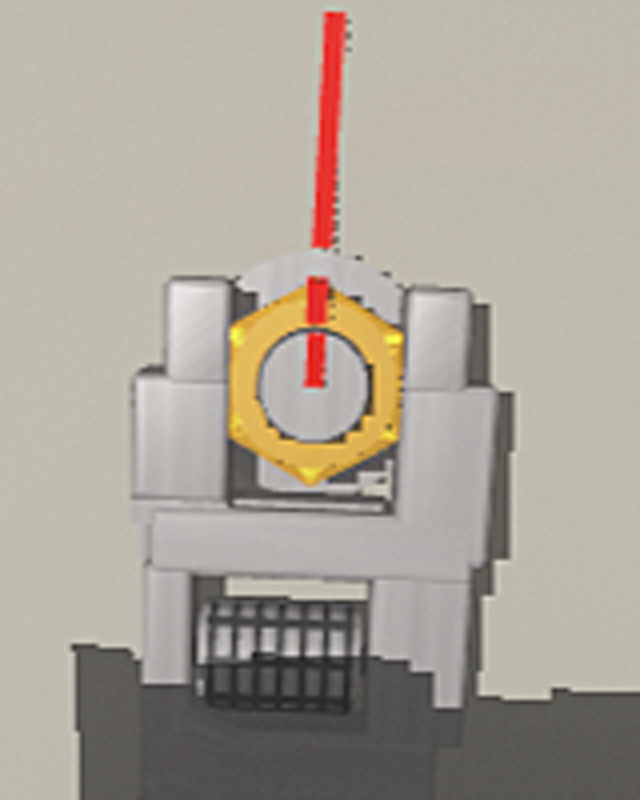

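```bash
python3 - <<'E'
from ang import *
ang('chk2',200,40,4,[(316,322),(318,278)],[(313,385),(317,332)],[(321,247),(335,12)])
im,d,C=load('chk2')
c=ray(np.array([(317,284),(403,335),(401,432),(311,484),(232,432),(232,335)])/4+[199.6,39.6],.085,C)
v=c-c.mean(0); print(c.mean(0),np.degrees(np.arctan2(v[:,1],v[:,0])))
cen=c.mean(0)[:2]
try:
    p,yaw,j=wfit('chk2',.086,cen-rot(-4.5)@[.02,.0135],np.radians(-4.5),jaw0=.0272,hmin=.0145)
    print('port in wrench',rot(-np.degrees(yaw))@(cen-p))
except Exception as e: print(e)
f,cx,cy,T=C
q=[]
for a,b in [(195,330),(440,330),(320,545),(440,480),(180,440),(450,600)]:
    a=int(a/4+200);b=int(b/4+40); dd=np.median(d[b-2:b+3,a-2:a+3]); q.append((np.array([(a-cx)/f*dd,(b-cy)/f*dd,dd])@T[:3,:3].T+T[:3,3])[2])
print('head z',np.array(q))
for n in ('top','scene'):
    im,_=robot.grab_frame(n); cv2.imwrite(f'pics/{n}_end.png',im[:,:,::-1])
    o=cv2.imread(f'pics/{n}0.png'); print(n,abs(o.astype(int)-im[:,:,::-1]).mean())
E
```

```text
nut mark dir -2.7451123598998723 from stub -2.7642758355557207 -2.777973748532307 stubline -4.4910097079876445 deck -3.5704518343951017 from stub -3.490441557634678
[0.5966 0.0001 0.085 ] [  -0.6591  -60.7807 -118.7054  177.0175  118.9854   59.879 ]
chk2 origin [ 0.5773 -0.0123] yaw -0.9386902863151794 jaw 0.025527065953443825 slopes [ 1.882   0.     -0.7376]
port in wrench [0.0192 0.0128]
head z [0.0858 0.0858 0.0855 0.086  0.0857 0.0857]
top 27.318323412698412
scene 13.592990362811792
```

View pics/top_end.png

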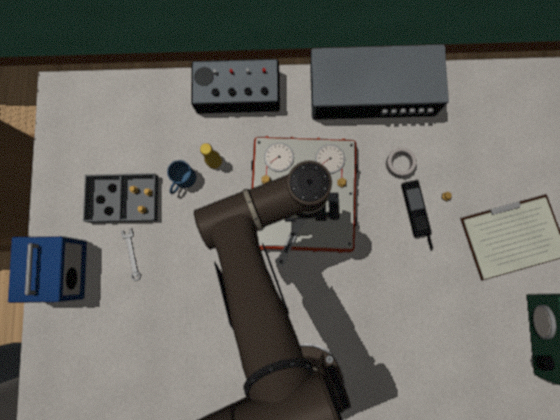

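```bash
python3 - <<'E'
from h import *
P=robot.read_position(); robot.servo_line([P[0],P[1],.2],speed=.15); print(robot.read_force(),robot.read_t())
robot.job_done()
E
```

```text
[-0.2955 -0.5612 -0.052 ] 48.3917
the job is handed in; nothing more can be done
```

I fitted the wrench to the nut and tightened it until its paint line met the panel's. I handed the job in at 48.4 s, with the gripper clear of everything.

- **Fit:** I gripped the wrench near its balance point and lowered it flat over the nut. Six worm strokes closed the jaws, at 11–18 N measured at the ends of the stroke segments (limit 40 N). On the last stroke the worm stopped turning and the fingertip slipped, so the jaws were snug.
- **Turn:** I pushed the handle through about 39°, in two steps with a camera check between them.

**Last checks:**
- **Nut line:** the painted mark is about 1° from the panel's line. A second estimate from the nut's corners gave about 3°. Both are within the 7° allowed.
- **Wrench position:** the head is level (its top 86 mm above the bench, as expected on the deck). The port sits at about (19, 13) mm in the wrench frame, within limits.
- **Other items:** in the final top view they appear where they started. I judged that by eye and did not measure it.

**Where the readings disagreed:**
- **Jaw opening:** the camera fits gave 28.0 mm after closing and 25.5 mm at the end. The real value is about 27 mm, because the jaws cannot close further than the nut. I relied on the worm stopping and the picture instead.
- **Wrench angle:** the last fit's individual edges differed by up to 2.6°, so that angle is only rough.

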